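# Hold the reset of the assembled board's bay with a probe

### The arm

A 6-joint arm with a two-finger parallel gripper is mounted at the origin on the work surface. World frame = base frame: x ahead of the robot, y to its left, z up, the work surface at z = 0. Lengths are in mm, angles in rad, forces in N, time in s.
With the tool pointing down it reaches from about 300 to 775 mm from the base axis. Payload 14.6 kg.
Tool frame: the origin (TCP) lies midway between the tips of the shut fingers; the grasp point (between the pads) lies 19 mm behind it (grip_depth is the distance from the TCP to the grasp point, in mm); z points along the fingers, y is the direction in which the jaws open and shut (so a half turn about z gives the same grasp; the last joint's range is limited). The gripper opens to 94 mm and grips with 3 to 60 N. Pads are 16 mm wide; open, the fingers measure 119 mm over their backs; the gripper's body (75 mm by 177 mm) begins 78 mm behind the grasp point.
Start: joints at [-1.278, 0.3, 1.521, -0, 1.321, -0.067], TCP at [193.64, -514.774, 205.446] pointing down, gripper open.
Joint ranges: [-3.03, 3.03], [-0.79, 2.21], [0.23, 2.52], [-1.04, 4.18], [0, 3.07], [-2.55, 2.55]. Speed limits (rad/s): [2.22, 2.22, 2.57, 3.14, 3.14, 3.14].

### API

Orientations are given as [roll, pitch, yaw] about the fixed x, y, z axes, in that order (R = Rz(yaw) Ry(pitch) Rx(roll)).
In Python, from cell import read_state, camera, camera_info, sign_off, grip_depth gives the robot as it stands.
- The arm moves only by the tool drive_tool, never from a script. Its argument "motion" is one flat list of numbers, 4 for each row, row after row: the shift along the tool's x, y, z in mm, then the turn about the tool's z in rad. A call has 1 to 8 rows; each row shifts and turns the pose as measured when the row begins, along the tool's axes as they then stand; what a row does not reach is not made up. A row lasts 1/12 s, in which the tool goes at most 41.7 mm and 7.16 degrees, less where a joint would pass 70% of its speed; a pose out of reach is approached as far as the arm can. A call is refused whole if a number of a shift passes 41.7 or a number of a turn 0.125, either way. A call with a gripper value outside its range is refused whole. "jaw" is the closure, from 0 (fully open) to 1 (shut), set as the call begins (left out, the last holds). The fingers move at their own pace and stop on an object; "grip_force" is the grip in N (left out, the last holds). Time passes only in rows, so rows that do not move let the fingers close. It gives the time, the measured TCP pose, the force and the opening at its end, in the units of the state.
- read_state(): the state, without advancing time (a new reading comes with each control period).
- camera(name): name is "scene" or "top" or "wrist"; returns the picture (420x560x3 uint8, red, green, blue); there is no depth.
- camera_info(name): a dict with "fovy" (degrees; the focal length in pixels is half the picture's height over the tangent of half this angle, whatever the lens; pixels are square), "cx", "cy" (the principal point, pixels), "camera_from_world" (4x4, takes a point from world to camera coordinates). Camera axes: x right, y up, looking along -z (the intrinsics and any distortion apply to the point x, -y, -z); pixel columns grow to the right and rows downward; lengths in mm; the calibration is good to about 2 mm. The wrist camera is an equidistant fisheye: a pixel r from the principal point sees the ray r / f radians off the axis. A picture is of the moment at which its call begins: read the wrist's pose just before it. camera_info takes no time and is no camera call; for the wrist camera it gives the pose at the moment of the call.
- sign_off(): hands the job in, once; it reports no verdict.
The state is a dict: "clock": time; "joints": joint angles; "qd": joint speeds; "effort": joint torques, N m; "eef_pos": TCP position; "eef_rot": TCP orientation; "wrist_force": force on the tool from outside, world axes, zero at the start; "moment": the same for the moment, N m; "finger_gap": finger opening in mm.
Only numpy, scipy, OpenCV 4.12 (cv2) and the standard library are available. Lean on these libraries where they do the work, as an engineer would, in place of code of your own. Each camera call takes 0.05 s, during which the arm holds its last target. There are 200 camera calls.

### The job

One of the three bays of the test fixture holds the assembled circuit board, the other two hold bare boards. Take the reset probe out of its stand, reach its thin tip down through the round aperture in front of the assembled board's bay and press the recessed reset button all the way down; finish like that, with the gripper still holding the probe and the button kept down. Do not press the other two buttons, and leave the boards and the other things on the bench where they are.

Things in the scene. Friction and masses are not known exactly. Their poses are not given: they have to be found in the camera images.
- fixture: board test fixture fixed to the bench: aluminium block on a grey base, 180 (x) by 270 (y) by 65 mm high. On top three board bays side by side along y, 85 mm apart, framed by white rails 7 mm high; on the strip on the robot's side (-x) one round reset aperture in front of each bay. Origin: centre of the underside; z up, x away from the robot, turned up to 0.25 rad
- assembled_board: the assembled circuit board lying loose in one of the three bays: 96 x 72 mm, 3 mm thick, with two upright round capacitors (16 mm across, 20 mm tall), a white connector block 11 mm tall and flat chips. Origin: centre of its underside; z up. Which bay it lies in changes from start to start
- bare_board_a: bare circuit board without any parts on it, 96 x 72 mm, 3 mm thick, lying loose in another bay. Origin: centre of its underside
- bare_board_b: a second bare circuit board, the same as bare_board_a, lying loose in the remaining bay. Origin: centre of its underside
- bay_1 (a point): point at the middle of the floor of the board bay on the fixture's +y side (left as seen from the robot); the board of this bay lies on it. Its reset aperture is 90 mm from it along the fixture's -x axis
- bay_2 (a point): point at the middle of the floor of the board bay in the middle; the board of this bay lies on it. Its reset aperture is 90 mm from it along the fixture's -x axis
- bay_3 (a point): point at the middle of the floor of the board bay on the fixture's -y side (right as seen from the robot); the board of this bay lies on it. Its reset aperture is 90 mm from it along the fixture's -x axis
- aperture_1 (a point): centre of the mouth of the round reset aperture on the fixture's +y side (left as seen from the robot), on the fixture's top face (65 mm above the bench). The aperture is 14 mm in diameter and straight; the button sits inside it, its top 20 mm below the mouth. Axes as the fixture's, z up
- aperture_2 (a point): centre of the mouth of the round reset aperture in the middle, on the fixture's top face (65 mm above the bench). The aperture is 14 mm in diameter and straight; the button sits inside it, its top 20 mm below the mouth. Axes as the fixture's, z up
- aperture_3 (a point): centre of the mouth of the round reset aperture on the fixture's -y side (right as seen from the robot), on the fixture's top face (65 mm above the bench). The aperture is 14 mm in diameter and straight; the button sits inside it, its top 20 mm below the mouth. Axes as the fixture's, z up
- reset_1 (a joint): reset button under aperture_1: value 0 m when up, growing as it is pressed, 0.006 m when fully down. Its top (dark disc, 11 mm across) lies 20 mm below the aperture mouth when up and 26 mm below when fully down. A spring pushes it up: it starts to move at about 2 N and needs about 6 N fully down; it springs back when let go.
- reset_2 (a joint): reset button under aperture_2: value 0 m when up, growing as it is pressed, 0.006 m when fully down. Its top (dark disc, 11 mm across) lies 20 mm below the aperture mouth when up and 26 mm below when fully down. A spring pushes it up: it starts to move at about 2 N and needs about 6 N fully down; it springs back when let go.
- reset_3 (a joint): reset button under aperture_3: value 0 m when up, growing as it is pressed, 0.006 m when fully down. Its top (dark disc, 11 mm across) lies 20 mm below the aperture mouth when up and 26 mm below when fully down. A spring pushes it up: it starts to move at about 2 N and needs about 6 N fully down; it springs back when let go.
- probe: reset probe (stylus), 150 mm long, about 70 g, upright in its stand, tip down. Origin: the very tip; z along its axis from tip to handle. Steel shank 6 mm in diameter with round tip from 0 to 55 mm, collar 18 mm across from 55 to 61 mm, round black handle 16 mm across from 61 to 150 mm. The collar rests on the stand: at the start the tip is 15 mm above the bench. A 40 N grip on the handle is firm
- stand: probe stand fixed to the bench, left or right of the fixture: grey block 60 x 60 mm on a dark foot 80 x 80 mm, 70 mm high, with a hole 9 mm in diameter and 55 mm deep in the centre of its top for the probe's shank. Origin: centre of the underside; z up. The probe has to rise 55 mm to come free
- parts_bin: loose blue open bin with small parts, 100 x 120 x 50 mm, on the side of the fixture opposite the stand; a bystander. Origin: centre of its underside
- spool: loose metal wire spool standing on end, 54 mm in diameter, 46 mm high, beyond the fixture; a bystander. Origin: centre of its underside
- cleaner: loose white bottle with black cap, 44 mm in diameter, 110 mm high, beyond the fixture; a bystander. Origin: centre of its underside

How it is judged:
By the outcome, as a careful person would: the job done as asked, in the order asked, and still so for the second after the job is handed in, while the arm keeps its last pose, push and grip.
It also fails if it takes over 48 s, if anything falls off the work surface, if the arm or the gripper's body presses on something with over 40 N, if the wrist force passes 120 N, or if a joint passes its speed limit or range.

## Working session

There is one attempt and no reset: what is moved stays moved. The work goes in short steps, Python scripts to look and compute and a tool call to move; the robot and the scene stay as the last step left them, time stands still between calls to the robot, and variables do not carry over. Pictures are saved under pics/ and viewed, on a budget of 10 in all, crops included, one or two more only if the job needs it, and the job is handed in when it is done.

Besides the shell and the picture viewer there is one more tool, called after ">>>" as name(argument=value, ...), one argument or row to a line, values as JSON. drive_tool: Moves the arm, as the interface text tells. Its arguments: {"type":"object","properties":{"motion":{"type":"array","items":{"type":"number"}},"jaw":{"type":"number"},"grip_force":{"type":"number"}},"required":["motion"]}

```bash
ls; mkdir -p pics; cat > h.py <<'E'
import numpy as np, cv2
from cell import *
def project(name,P):
    i=camera_info(name);M=np.array(i["camera_from_world"]);f=210/np.tan(np.radians(i["fovy"])/2)
    p=M@np.r_[P,1]; v=np.array([p[0],-p[1],-p[2]])
    if name=="wrist":
        r=np.hypot(v[0],v[1]);t=np.arctan2(r,v[2]);return np.array([i["cx"],i["cy"]])+f*t*v[:2]/max(r,1e-9)
    return np.array([i["cx"],i["cy"]])+f*v[:2]/v[2]
def back(name,uv,z,i=None):
    i=i or camera_info(name);M=np.array(i["camera_from_world"]);f=210/np.tan(np.radians(i["fovy"])/2)
    d=(np.array(uv,float)-[i["cx"],i["cy"]])/f
    if name=="wrist":
        t=np.hypot(*d);v=np.r_[d/t*np.sin(t),np.cos(t)]
    else: v=np.r_[d,1]
    R=M[:3,:3];w=R.T@np.array([v[0],-v[1],-v[2]]);c=-R.T@M[:3,3]
    return c+w*(z-c[2])/w[2]
def snap(name,fn,crop=None,s=1):
    im=camera(name)[:,:,::-1]
    if crop: a,b,c,d=crop; im=im[b:d,a:c]
    if s!=1: im=cv2.resize(im,None,fx=s,fy=s,interpolation=cv2.INTER_CUBIC)
    cv2.imwrite("pics/"+fn,im)
E
python3 - <<'E'
from h import *
snap("top","top1.png");snap("scene","scene1.png")
for n in("top","scene","wrist"):
    i=camera_info(n);print(n,i)
print(grip_depth,read_state())
E
```

```text
pics
top {'fovy': 57.15712199883359, 'cx': 277.33264192580344, 'cy': 204.89166565315782, 'camera_from_world': array([[ 2.91006054e-03, -9.99959765e-01,  8.48523578e-03,
         9.02959114e+00],
       [ 9.92365290e-01,  3.93398192e-03,  1.23270654e-01,
        -6.16832627e+02],
       [-1.23299075e-01,  8.06172840e-03,  9.92336811e-01,
        -1.01980794e+03],
       [ 0.00000000e+00,  0.00000000e+00,  0.00000000e+00,
         1.00000000e+00]])}
scene {'fovy': 46.44594725019576, 'cx': 275.97684719150567, 'cy': 205.13298287941518, 'camera_from_world': array([[ 4.09893065e-01,  9.12106956e-01,  6.96963820e-03,
        -2.61576030e+02],
       [-7.27029214e-01,  3.22087261e-01,  6.06373085e-01,
         3.81105229e+02],
       [ 5.50832277e-01, -2.53615253e-01,  7.95149738e-01,
        -1.47534973e+03],
       [ 0.00000000e+00,  0.00000000e+00,  0.00000000e+00,
         1.00000000e+00]])}
wrist {'fovy': 65.70646984690485, 'cx': 284.23704229721943, 'cy': 211.315609730307, 'camera_from_world': array([[ 3.51284685e-01, -9.36267196e-01, -1.67567539e-03,
        -5.49539381e+02],
       [ 
[... 213 characters left out ...]
0e+00,
         1.00000000e+00]])}
18.8 {'clock': 0.1, 'joints': array([-1.27760241e+00,  3.00388174e-01,  1.52148194e+00, -4.10066174e-05,
        1.32069034e+00, -6.66157252e-02]), 'qd': array([-0.00226339,  0.00055648, -0.00245159,  0.00077189, -0.0019526 ,
        0.00161486]), 'effort': array([-1.21598998e-03, -5.32650268e+01, -3.53293276e+01,  7.09125982e-02,
        2.34450441e-02, -4.58412785e-05]), 'eef_pos': array([ 193.56869531, -514.57860486,  204.97375316]), 'eef_rot': array([-3.14062435e+00, -2.47905952e-05,  3.59819795e-01]), 'wrist_force': array([ 1.10555415, -0.20420834,  0.26565566]), 'moment': array([-0.01319901, -0.04324972, -0.07457087]), 'finger_gap': 93.95734474489046}
```

View pics/top1.png

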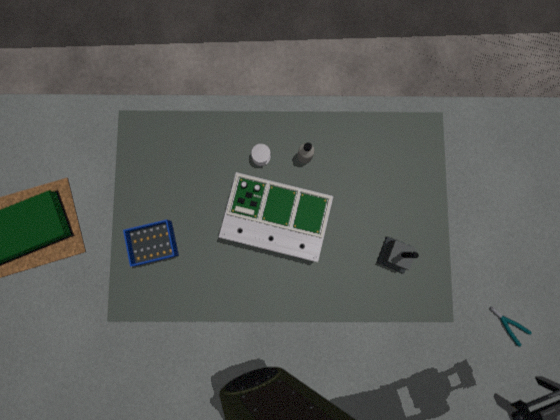

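View pics/scene1.png

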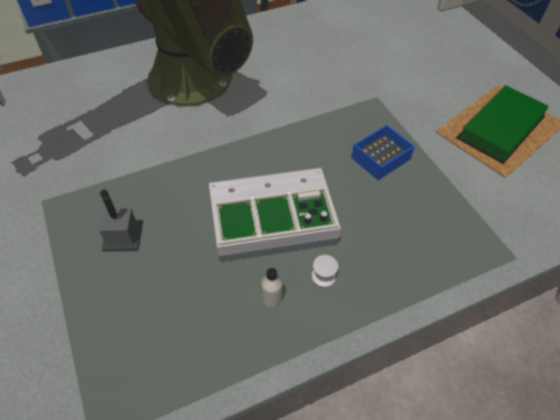

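The assembled board is in the left bay (+y, bay_1). In the top view the apertures are at about (240,230), (271,238) and (303,246), and the probe is near (412,255).

```bash
python3 - <<'E'
from h import *
im=camera("top")[:,:,::-1];g=cv2.cvtColor(im,cv2.COLOR_BGR2GRAY).astype(float)
A=[]
for u,v in((240,230),(271,238),(303,246)):
    w=g[v-5:v+6,u-5:u+6];k=np.clip(np.median(w)-15-w,0,None);y,x=np.mgrid[v-5:v+6,u-5:u+6]
    c=((k*x).sum()/k.sum(),(k*y).sum()/k.sum());P=back("top",c,65);A.append(P);print(c,P)
A=np.array(A);print(np.diff(A,axis=0),np.linalg.norm(np.diff(A,axis=0),axis=1))
im2=camera("scene")[:,:,::-1];g2=cv2.cvtColor(im2,cv2.COLOR_BGR2GRAY).astype(float)
for u,v in((304,180),(268,185),(232,189)):
    w=g2[v-4:v+5,u-5:u+6];k=np.clip(np.median(w)-15-w,0,None);y,x=np.mgrid[v-4:v+5,u-5:u+6]
    c=((k*x).sum()/k.sum(),(k*y).sum()/k.sum());print(c,back("scene",c,65))
a=cv2.resize(im[225:280,365:430],None,fx=6,fy=6,interpolation=cv2.INTER_CUBIC)
b=cv2.resize(im2[180:255,90:150],None,fx=6,fy=6,interpolation=cv2.INTER_CUBIC)
H=max(a.shape[0],b.shape[0]);o=np.zeros((H,a.shape[1]+b.shape[1],3),np.uint8);o[:a.shape[0],:a.shape[1]]=a;o[:b.shape[0],a.shape[1]:]=b
cv2.imwrite("pics/probe.png",o);print(a.shape,b.shape)
E
```

```text
(np.float64(239.54410354745926), np.float64(230.24017257909875)) [545.36904504 111.31715428  65.        ]
(np.float64(270.535263895376), np.float64(238.0042036431574)) [525.11975254  29.09202372  65.        ]
(np.float64(301.65629228687413), np.float64(245.77176364456471)) [504.93480629 -53.18153325  65.        ]
[[-2.02492925e+01 -8.22251306e+01  0.00000000e+00]
 [-2.01849463e+01 -8.22735570e+01 -1.13686838e-13]] [84.68179227 84.71345956]
(np.float64(303.0272988505747), np.float64(180.03879310344828)) [546.22413416 110.55227127  65.        ]
(np.float64(267.33288590604025), np.float64(184.89127516778524)) [525.84676506  27.87925812  65.        ]
(np.float64(231.0679156908665), np.float64(189.79391100702577)) [505.41769883 -54.66463085  65.        ]
(330, 390, 3) (450, 360, 3)
```

View pics/probe.png

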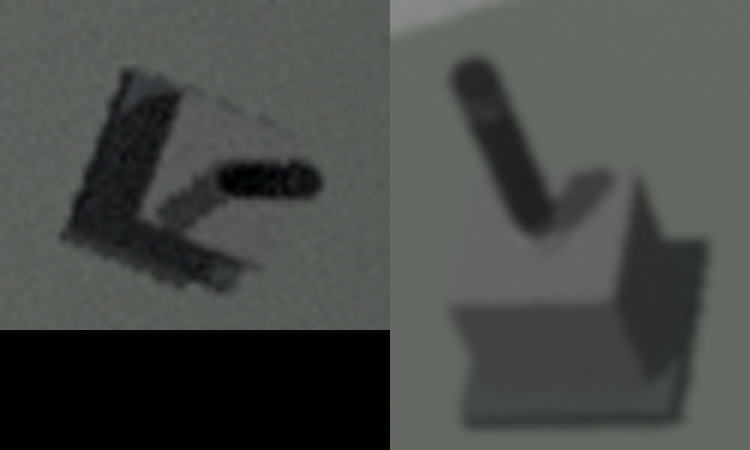

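```bash
python3 - <<'E'
from h import *
print(back("top",(415.4,254.75),165),back("scene",(103.4,192.6),165))
# predicted probe base and top in both views for refinement
P=(back("top",(415.4,254.75),165)+back("scene",(103.4,192.6),165))/2
for z in (76,165): print(project("top",[P[0],P[1],z]),project("scene",[P[0],P[1],z]))
im=camera("top").mean(2);im2=camera("scene").mean(2)
for n,g,(u0,v0,u1,v1),t in(("top",im,(395,245,425,265),35),("scene",im2,(95,185,125,222),45)):
    m=(g[v0:v1,u0:u1]<t).astype(np.uint8);k,l,s,c=cv2.connectedComponentsWithStats(m)
    j=1+s[1:,4].argmax();cc=c[j]+[u0,v0];print(n,s[j]+[u0,v0,0,0,0],cc,back(n,cc,120))
E
```

```text
[ 482.68121233 -317.00346527  165.        ] [ 485.9239792  -317.84508806  165.        ]
[403.13274934 253.95161497] [114.58772289 217.57934933]
[415.54805918 254.06421621] [103.43524318 191.96728885]
top [401 252  17   6  86] [409.03488372 254.61627907] [ 482.78759141 -317.48706724  120.        ]
scene [102 191  15  27 145] [109.08275862 204.97241379] [ 483.13363556 -317.54978245  120.        ]
```

>>> drive_tool(
  motion=[38, -9, 0, 0, 38, -9, 0, 0, 38, -9, 0, 0, 38, -9, 0, 0, 38, -9, 0, 0, 38, -9, 0, 0, 38, -9, 0, 0, 38, -9, 0, 0],
  jaw=0,
  grip_force=40,
)

```text
clock: 0.97
eef_pos: [458.0, -337.0, 204.7]
eef_rot: [-3.141, 0.001, 0.348]
wrist_force: [0.3, -0.3, -0.4]
finger_gap: 94.0
```

>>> drive_tool(
  motion=[15, -5, 0, 0, 12, -4, 0, 0, 4, -1, 0, 0, 0, 0, 0, 0],
)

```text
clock: 1.3
eef_pos: [490.2, -310.3, 203.9]
eef_rot: [-3.14, 0.001, 0.356]
wrist_force: [0.9, -0.3, -0.8]
finger_gap: 94.0
```

```bash
python3 - <<'E'
from h import *
s=read_state();print(s["eef_pos"],s["eef_rot"],project("wrist",[483,-317.5,165]),project("wrist",[483,-317.5,76]))
snap("wrist","w1.png")
E
```

```text
[ 490.21293383 -310.32599622  203.88692253] [-3.14020485e+00  5.68702244e-04  3.56293565e-01] [290.05786793 247.46005245] [288.703809  212.5407696]
```

View pics/w1.png

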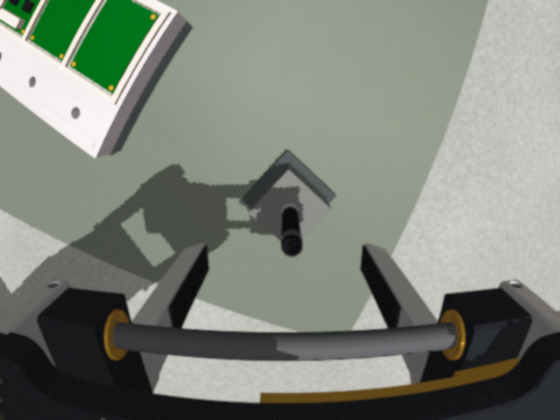

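The wrist view shows the probe top at about (291,246). The prediction was (290,247.5), so the position is confirmed. Next I correct the overshoot and descend.

>>> drive_tool(
  motion=[-5, 2, 0, 0, -4, 2, 0, 0, 0, 0, 0, 0, 0, 0, 0, 0],
)

```text
clock: 1.68
eef_pos: [479.4, -320.9, 204.0]
eef_rot: [-3.14, 0.001, 0.352]
wrist_force: [0.9, -0.3, 0.8]
finger_gap: 93.8
```

>>> drive_tool(
  motion=[3.2, -1.4, 0, 0, 0, 0, 0, 0, 0, 0, 0, 0],
)

```text
clock: 1.93
eef_pos: [481.2, -319.4, 204.3]
eef_rot: [-3.141, 0.001, 0.35]
wrist_force: [0.5, -0.3, -0.1]
finger_gap: 93.8
```

>>> drive_tool(
  motion=[2.2, -1.1, 10, 0, 0, 0, 14, 0, 0, 0, 14, 0, 0, 0, 14, 0, 0, 0, 14, 0, 0, 0, 10, 0, 0, 0, 5, 0, 0, 0, 0, 0],
)

```text
clock: 2.6
eef_pos: [483.5, -315.7, 115.9]
eef_rot: [-3.14, 0.001, 0.351]
wrist_force: [0.0, -0.1, -0.3]
finger_gap: 94.0
```

>>> drive_tool(
  motion=[-0.8, 1.2, 6, 0, 0, 0, 5, 0, 0, 0, 2, 0, 0, 0, 0, 0],
)

```text
clock: 2.93
eef_pos: [483.7, -317.5, 102.7]
eef_rot: [3.141, -0.0, 0.351]
wrist_force: [0.9, 0.4, 0.1]
finger_gap: 93.8
```

```bash
python3 - <<'E'
from h import *
snap("wrist","w2.png")
for i in range(1):
    s=read_state();print(s["eef_pos"],s["eef_rot"])
p=s["eef_pos"];print(project("wrist",[p[0],p[1],165]),project("wrist",[483,-317.5,165]))
E
```

```text
[ 483.76907052 -317.58561933  102.9578996 ] [ 3.14125140e+00 -1.07547924e-04  3.51262456e-01]
[283.95007586 317.43065225] [283.14612229 318.73418941]
```

View pics/w2.png

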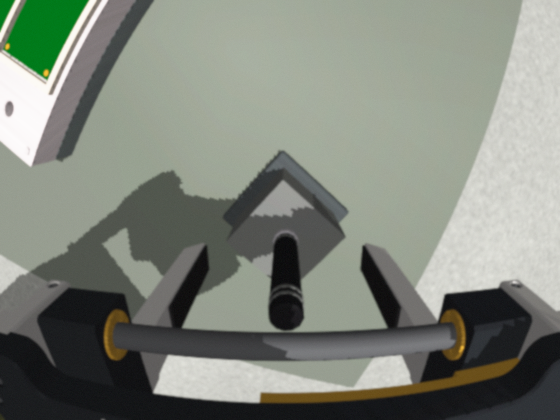

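The probe top is at (287,315) and the finger mid-line is at u≈284.5. I shift about 1 mm along tool y, then close.

>>> drive_tool(
  motion=[0.3, 0.8, 0, 0, 0, 0, 0, 0],
)

```text
clock: 3.15
eef_pos: [484.6, -318.5, 103.6]
eef_rot: [3.14, -0.001, 0.351]
wrist_force: [-0.2, -0.2, 0.1]
finger_gap: 94.2
```

>>> drive_tool(
  motion=[0, 0, 0, 0, 0, 0, 0, 0, 0, 0, 0, 0, 0, 0, 0, 0, 0, 0, 0, 0, 0, 0, 0, 0, 0, 0, 0, 0, 0, 0, 0, 0],
  jaw=1,
  grip_force=40,
)

```text
clock: 3.82
eef_pos: [485.0, -318.7, 104.6]
eef_rot: [3.139, -0.002, 0.351]
wrist_force: [-0.4, 0.3, 0.3]
finger_gap: 44.1
```

>>> drive_tool(
  motion=[0, 0, 0, 0, 0, 0, 0, 0, 0, 0, 0, 0, 0, 0, 0, 0, 0, 0, 0, 0, 0, 0, 0, 0, 0, 0, 0, 0, 0, 0, 0, 0],
)

```text
clock: 4.48
eef_pos: [485.0, -318.7, 104.6]
eef_rot: [3.139, -0.002, 0.351]
wrist_force: [-0.5, -0.1, 1.5]
finger_gap: 15.4
```

>>> drive_tool(
  motion=[0, 0, -3, 0, 0, 0, -8, 0, 0, 0, -12, 0, 0, 0, -14, 0, 0, 0, -14, 0, 0, 0, -14, 0, 0, 0, -14, 0, 0, 0, -12, 0],
)

```text
clock: 5.15
eef_pos: [484.0, -318.0, 203.3]
eef_rot: [3.141, -0.0, 0.351]
wrist_force: [-0.2, 0.6, -1.0]
finger_gap: 15.2
```

>>> drive_tool(
  motion=[0, 0, -8, 0, 0, 0, -3, 0, 0, 0, 0, 0, 0, 0, 0, 0],
)

```text
clock: 5.48
eef_pos: [484.6, -318.5, 220.5]
eef_rot: [3.135, -0.004, 0.351]
wrist_force: [0.7, 0.6, -0.8]
finger_gap: 15.6
```

```bash
python3 - <<'E'
from h import *
s=read_state();print(s["eef_pos"],s["eef_rot"],s["wrist_force"],s["finger_gap"])
a=camera("scene");b=camera("wrist");p=s["eef_pos"]
tip=p-[0,0,84.6]  # nominal: TCP 89.6 above tip
for z in(15,165): 
    q=[p[0],p[1],z-15+p[2]-89.6];print(z,project("scene",q),project("wrist",q))
a=cv2.resize(a[120:240,70:180,::-1],None,fx=4,fy=4,interpolation=cv2.INTER_CUBIC)
cv2.imwrite("pics/s2.png",a)
E
```

```text
[ 484.64915921 -318.45180962  220.46935497] [ 3.1352065  -0.00408888  0.35124528] [ 0.6910068   0.56664046 -0.79820015] 15.6027001487862
15 [107.43997697 202.48518015] [283.72376254 215.33927156]
165 [ 85.77646293 152.9083797 ] [284.9555061  315.46257129]
```

View pics/s2.png

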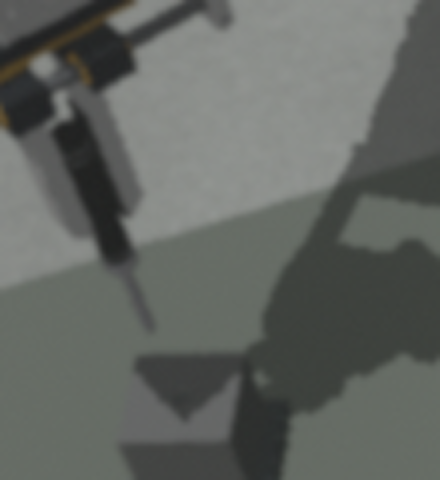

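>>> drive_tool(
  motion=[7, -13, 0, 0, 14, -26, 0, 0, 14, -26, 0, 0, 14, -26, 0, 0, 14, -26, 0, 0, 14, -26, 0, 0, 14, -26, 0, 0, 14, -26, 0, 0],
)

```text
clock: 6.25
eef_pos: [513.9, -89.2, 213.4]
eef_rot: [-3.14, 0.003, 0.344]
wrist_force: [1.1, -0.8, -1.2]
finger_gap: 15.4
```

>>> drive_tool(
  motion=[14, -26, -2, 0, 14, -26, 0, 0, 14, -26, 0, 0, 14, -25, 0, 0, 12, -22, 0, 0, 8, -14, 0, 0, 4, -7, 0, 0, 0, 0, 0, 0],
)

```text
clock: 6.92
eef_pos: [535.3, 94.3, 211.0]
eef_rot: [-3.136, 0.01, 0.352]
wrist_force: [-0.5, -0.5, -0.2]
finger_gap: 15.3
```

>>> drive_tool(
  motion=[6, -5, 2, 0, 4, -3, 2, 0, 1, -1, 0, 0, 0, 0, 0, 0, 0, 0, 0, 0],
)

```text
clock: 7.33
eef_pos: [542.6, 105.4, 205.5]
eef_rot: [-3.136, 0.012, 0.35]
wrist_force: [0.8, -0.7, -2.2]
finger_gap: 15.7
```

```bash
cat >> h.py <<'E'
from scipy.spatial.transform import Rotation as Ro
def tipcalc(T=(545.8,110.9)):
    s=read_state();R=Ro.from_euler("xyz",s["eef_rot"]).as_matrix();tip=s["eef_pos"]+R@[0,0,89.6]
    d=np.r_[np.array(T)-tip[:2],0];d[2]=0
    # horizontal shift in tool axes
    print("tip",tip.round(1),"tool shift",(R.T@d).round(1),"axis",R[:,2].round(4),"F",s["wrist_force"].round(1),"gap",s["finger_gap"],s["clock"]);return tip
E
python3 - <<'E'
from h import *
tipcalc()
E
```

```text
tip [541.4 105.5 115.9] tool shift [ 5.9 -3.6 -0.1] axis [-1.320e-02  8.000e-04 -9.999e-01] F [ 0.8 -0.7 -2.2] gap 15.674483282989305 7.3333
```

>>> drive_tool(
  motion=[3, -2, 6, 0, 2, -1.2, 10, 0, 0, 0, 10, 0, 0, 0, 6, 0, 0, 0, 2, 0, 0, 0, 0, 0, 0, 0, 0, 0],
)

```text
clock: 7.92
eef_pos: [545.6, 109.0, 166.6]
eef_rot: [-3.136, 0.014, 0.347]
wrist_force: [-0.2, -0.6, -0.3]
finger_gap: 15.3
```

```bash
python3 - <<'E'
from h import *
t=tipcalc();print(project("wrist",t),project("wrist",[545.8,110.9,65]),project("top",t),project("scene",t),project("scene",[545.8,110.9,65]))
b=camera("wrist")[:,:,::-1];a=camera("scene")[:,:,::-1]
a=cv2.resize(a[120:220,255:355],(400,400),interpolation=cv2.INTER_CUBIC)
b=cv2.resize(b[150:250,235:335],(400,400),interpolation=cv2.INTER_CUBIC)
cv2.imwrite("pics/ap1.png",np.hstack([a,b]))
E
```

```text
tip [544.3 109.   77. ] tool shift [ 2.  -1.2 -0. ] axis [-1.510e-02  4.000e-04 -9.999e-01] F [-0.2 -0.6 -0.3] gap 15.316240728958961 7.9167
[284.16373263 214.87241988] [282.86999014 208.63201538] [240.00010806 230.38932573] [302.34424028 176.34264083] [303.08066927 179.86708838]
```

View pics/ap1.png

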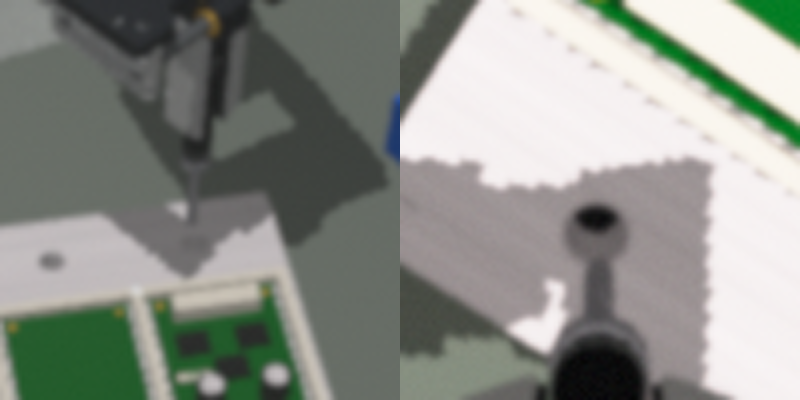

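>>> drive_tool(
  motion=[1.4, -0.2, 0, 0, 0, 0, 5, 0, 0, 0, 5, 0, 0, 0, 0, 0, 0, 0, 0, 0],
)

```text
clock: 8.43
eef_pos: [547.5, 109.9, 157.0]
eef_rot: [-3.137, 0.011, 0.347]
wrist_force: [-0.1, 0.0, -1.3]
finger_gap: 15.2
```

```bash
python3 - <<'E'
from h import *
tipcalc((546.1,110.2))
E
```

```text
tip [546.4 109.9  67.4] tool shift [-0.2 -0.3  0. ] axis [-1.230e-02  8.000e-04 -9.999e-01] F [-0.1  0.  -1.3] gap 15.170690863823435 8.4333
```

>>> drive_tool(
  motion=[0, 0, 4, 0, 0, 0, 5, 0, 0, 0, 4, 0, 0, 0, 2, 0, 0, 0, 0, 0, 0, 0, 0, 0],
)

```text
clock: 8.93
eef_pos: [547.1, 109.8, 140.0]
eef_rot: [-3.137, 0.012, 0.347]
wrist_force: [0.6, -0.6, -1.9]
finger_gap: 15.6
```

```bash
python3 - <<'E'
from h import *
t=tipcalc((546.1,110.2));print(project("wrist",[546.1,110.2,65]))
b=camera("wrist")[150:250,235:335,::-1];a=camera("scene")[120:220,255:355,::-1]
cv2.imwrite("pics/ap2.png",np.hstack([cv2.resize(x,(400,400),interpolation=cv2.INTER_CUBIC) for x in (a,b)]))
E
```

```text
tip [545.9 109.9  50.4] tool shift [ 0.3 -0.2 -0. ] axis [-1.300e-02  7.000e-04 -9.999e-01] F [ 0.6 -0.6 -1.9] gap 15.639496406559209 8.9333
[283.79665829 219.94185785]
```

View pics/ap2.png

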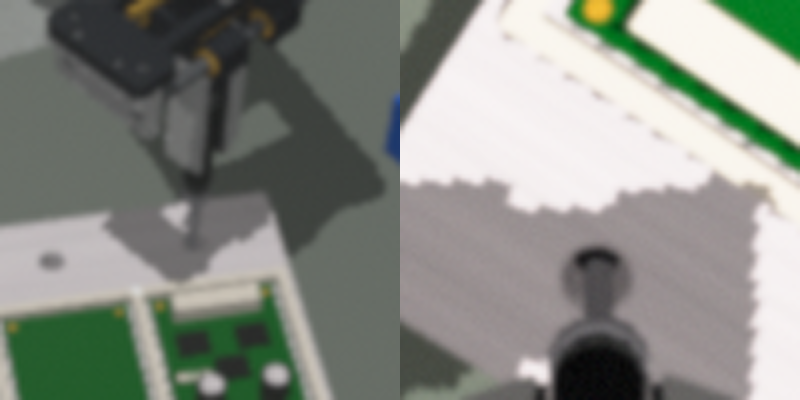

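The tip is inside aperture_1. The shank sits at (598,280) in the crop, centred in the hole at about (597,278). Now I press in small steps.

>>> drive_tool(
  motion=[0, 0, 3, 0, 0, 0, 3, 0, 0, 0, 2, 0, 0, 0, 1, 0],
)

```text
clock: 9.37
eef_pos: [547.6, 110.0, 131.4]
eef_rot: [-3.137, 0.01, 0.347]
wrist_force: [-0.7, -0.1, 2.1]
finger_gap: 15.2
```

>>> drive_tool(
  motion=[0, 0, 2, 0, 0, 0, 2, 0, 0, 0, 2, 0],
)

```text
clock: 9.62
eef_pos: [548.2, 110.1, 127.0]
eef_rot: [-3.137, 0.007, 0.347]
wrist_force: [-7.1, -0.4, 27.4]
finger_gap: 15.9
```

>>> drive_tool(
  motion=[0, 0, 0.3, 0, 0, 0, 0.3, 0],
)

```text
clock: 9.78
eef_pos: [547.9, 110.0, 127.8]
eef_rot: [-3.138, 0.008, 0.348]
wrist_force: [-3.0, -0.7, 5.5]
finger_gap: 15.5
```

```bash
python3 - <<'E'
from h import *
tipcalc((546.1,110.2))
for _ in range(4): camera("top")
s=read_state();tipcalc((546.1,110.2))
E
```

```text
tip [547.1 110.1  38.2] tool shift [-0.9 -0.4  0. ] axis [-0.0085  0.0012 -1.    ] F [-3.  -0.7  5.5] gap 15.532292354205044 9.7833
tip [547.2 110.1  38.1] tool shift [-1.  -0.4  0. ] axis [-0.0085  0.0013 -1.    ] F [-4.1 -0.8  9.2] gap 15.557284234596697 9.9833
```

>>> drive_tool(
  motion=[0, 0, 1, 0, 0, 0, 1, 0],
)

```text
clock: 10.15
eef_pos: [548.0, 110.1, 127.4]
eef_rot: [-3.138, 0.007, 0.348]
wrist_force: [-5.0, -1.1, 13.7]
finger_gap: 15.4
```

```bash
python3 - <<'E'
from h import *
for k in range(12):
    camera("top")
    if k%3==2: tipcalc((546.1,110.2))
E
```

```text
tip [547.3 110.2  37.9] tool shift [-1.1 -0.4  0. ] axis [-0.0076  0.0013 -1.    ] F [-3.5 -1.1 13.3] gap 15.306067019641082 10.3
tip [547.3 110.2  37.9] tool shift [-1.1 -0.4  0. ] axis [-0.0076  0.0013 -1.    ] F [-5.4 -0.4 13. ] gap 15.259231142858766 10.45
tip [547.3 110.2  37.9] tool shift [-1.1 -0.4  0. ] axis [-0.0076  0.0013 -1.    ] F [-3.9 -1.1 12.9] gap 15.534963061151918 10.6
tip [547.3 110.2  37.9] tool shift [-1.1 -0.4  0. ] axis [-0.0076  0.0013 -1.    ] F [-4.8 -1.8 11.8] gap 15.335407128087782 10.75
```

```bash
python3 - <<'E'
from h import *
snap("scene","fin.png",(60,90,460,320),2)
tipcalc((546.1,110.2))
E
```

```text
tip [547.3 110.2  37.9] tool shift [-1.1 -0.4  0. ] axis [-0.0075  0.0013 -1.    ] F [-5.4 -0.4 12.8] gap 15.603752491180352 10.8
```

View pics/fin.png

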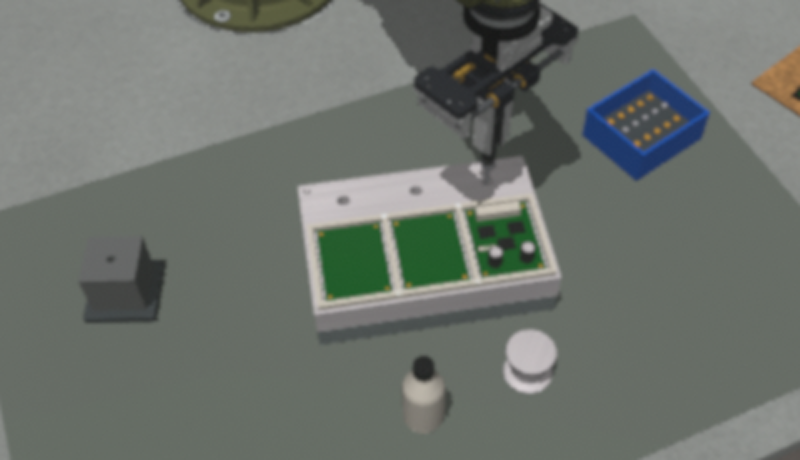

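The picture shows the probe in the aperture at (487,180) in front of the assembled board. The boards, bin, bottle and spool are where they were, and the stand is empty. I'm handing it in.

```bash
python3 -c "
from cell import *
print(sign_off())"
```

```text
the job is handed in; nothing more can be done
None
```

The reset button in front of the assembled board is held down by the probe, and the job is handed in at about 11 s of the 48 s allowed. The assembled board is in bay_1 (left, +y). I gripped the probe at 40 N, lifted it out of its stand, lowered it into aperture_1 and pressed to the stop.

**Last checks:**
- **Button:** the push held steady at about 12–13 N, against the 6 N needed for fully down. The force rose steeply over the last millimetre, as at a hard stop. The button's own travel was not read directly.
- **Tip depth:** it came out at 37.9 mm above the bench, where 39 mm was expected for fully down. That is within the 2 mm calibration error.
- **Tip position:** it is about 1 mm off the aperture centre in x, with a 4–5 N sideways force, so the tip may be lightly touching the side.
- **Peak force:** the wrist force peaked at about 27 N during the press, which I then eased off.
- **Surroundings:** the final picture shows the boards and the other bench items where they were. The other two buttons were not touched.

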